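# Open a tube cooler with a spatula and hold one tube half-drawn to show its label

### The arm

A 7-joint arm with a two-finger parallel gripper is mounted at the origin on a cart in front of the work surface, level with it; the furniture and walls round the work are solid. World frame = base frame: x ahead of the robot, y to its left, z up, the work surface at z = 0. Lengths are in m, angles in rad, forces in N, time in s.
With the tool pointing down it reaches from about 0.35 to 0.9 m from the base axis. Payload 8.1 kg.
Tool frame: the origin (TCP) lies where the fingers leave the gripper's body, on its centre line; the fingertips stand 66 mm ahead of it and the grasp point (between the pads) lies 47 mm ahead of it; z points along the fingers, y is the line along which they close (so a half turn about z gives the same grasp; the last joint's range is limited). The gripper opens to 92 mm and grips with 3 to 60 N. Pads are 19 mm wide; open, the fingers measure 130 mm over their backs; the gripper's body (75 mm by 190 mm) begins 47 mm behind the grasp point.
Start: joints at [-1.33, 0.434, 0.025, 1.573, -0.012, 1.134, -0.075], TCP at [0.211, 0.588, 0.292] pointing down, gripper open.
Joint ranges: [-2.62, 2.62], [-0.44, 2.09], [-1.27, 1.32], [0.08, 2.57], [-1.32, 4.46], [0.12, 2], [-2.74, 2.74]. Speed limits (rad/s): [2.22, 2.22, 3.01, 3.01, 3.14, 3.14, 3.14].

### API

Orientations are given as a rotation vector (axis times angle).
In Python, from cell import arm gives the robot as it stands.
- The arm moves only by the tool send_rows, never from a script. Its argument "motion" is text: rows parted by semicolons, each of 7 numbers parted by spaces: the closure, from 0 (fully open) to 1 (shut), then the shift along the world's x, y, z in m, then the turn, a rotation vector about the world's x, y, z in degrees. A call has 1 to 5 rows; each row shifts and turns the commanded pose from where the row before left it; what a row does not reach is not made up. A row lasts 1/8 s, in which the tool goes at most 62.5 mm and 10.7 degrees, less where a joint would pass 70% of its speed; a pose out of reach is approached as far as the arm can. A call is refused whole if a number of a shift passes 0.0625 or a number of a turn 10.7, either way. A call with a gripper value outside its range is refused whole. The fingers move at their own pace and stop on an object; "force" is the grip in N (left out, the last holds). Time passes only in rows, so rows that do not move let the fingers close. It gives the time, the measured TCP pose, the force, the opening and the grip force at its end, in the units of the state.
- arm.observe(): the state, without advancing time (a new reading comes with each control period).
- arm.get_image(name): name is "side" or "top" or "wrist"; returns (picture, depth): 384x512x3 uint8, blue, green, red; 384x512 float32, m along the optical axis (not along the pixel's ray), 0 where there is no reading.
- arm.camera_model(name): a dict with "fx", "fy", "cx", "cy" (pixels), "D" ([k1, k2, p1, p2, k3] as OpenCV has them; the pictures are not rectified), "view" (4x4, takes a point from world to camera coordinates). Camera axes: x right, y down, z forward; pixel columns grow to the right and rows downward; lengths in m; the calibration is good to about 2 mm. A picture is of the moment at which its call begins: read the wrist's pose just before it. camera_model takes no time and is no camera call; for the wrist camera it gives the pose at the moment of the call.
- arm.sign_off(): hands the job in; it is judged then, once.
The state is a dict: "clock": time; "joints": joint angles; "dq": joint speeds; "joint_efforts": joint torques, N m; "position": TCP position; "ee_rot": TCP orientation; "force": force on the tool from outside, world axes, zero at the start; "ft_torque": the same for the moment, N m; "width": opening from 0.0 (shut) to 1.0 (fully open); "gripper_force": force on a finger pad.
Only numpy, scipy, OpenCV 4.12 (cv2) and the standard library are available. Lean on these libraries where they do the work, as an engineer would, in place of code of your own. Each camera call takes 0.05 s, during which the arm holds its last target. There are 200 camera calls.

### The job

Prise up the clear hood of the tube cooler with the spatula, its blade in the notch at the front, swing the hood right back until it stands open, and lay the spatula down flat on the worktop. Then draw the lilac-capped tube straight up, without forcing it against its snug well, until its whole label is clear of the cooler but its foot is still inside the well, and finish holding it still and upright there so that the label can be read. Leave the red-capped and green-capped tubes and the things standing around where they are.

Things in the scene. Friction and masses are not known exactly. Their poses are not given: they have to be found in the camera images.
- cooler: White tube cooler, fixed, 130 (x) x 184 (y) x 60 mm high. Origin: centre of its underside; +x to its back (hinge), -x to its front (display, keys), y along the wells, z up. Its flat deck (z = 60 mm) has four wells of 13 mm bore at x = -18, y = -57, -19, 19, 57 mm, floors at z = 12 mm; three hold a tube.
- notch (a point): Dark-lined notch for the blade in the middle of the cooler's front top edge: 40 mm wide, 10 mm high (z = 50 to 60), 16 mm deep, roofed by the hood's frame. Point: centre of its mouth in the front face, (-65, 0, 55) mm in the cooler's frame; axes as the cooler's. The blade goes in level along +x.
- hood_hinge (a point): Middle of the hood's hinge axis at the cooler's back top edge: (68, 0, 61) mm in the cooler's frame; the hinge axis runs along the cooler's y.
- hood (a joint): Angle of the clear hood, rad: 0 shut, grows as the front goes up and back, stop at 1.8. 0.12 kg, 130 x 184 x 48 mm high, open below, dark frame 4 mm thick, 16 mm wide round its foot; shut, the frame is flush with the sides, underside at 61.5 mm, front edge 133 mm from the axis. Stiff hinge (0.11 N m): it stays where left; lifting the front edge takes 1.5 N.
- lilac_tube: Tube, lilac (purple) cap, 74 mm long, 11 to 22 g, upright in a well, foot on its floor. Origin: foot, on the axis; z to the cap. Glass 11.6 mm across (0.7 mm play all round in the well); cap 16 mm across, 58 to 74 mm from the foot (10 to 26 mm above the deck at the start). White label from 18 to 50 mm: clear of the deck when drawn up 30 mm; the foot leaves the well at 48 mm.
- red_tube: Red-capped tube of the same size in another well of the cooler; to be left. Origin: its foot on the axis; z up.
- green_tube: Green-capped tube of the same size in another well of the cooler; to be left. Origin: its foot on the axis; z up.
- spatula: Steel spatula, blue handle, 190 mm, 45 g, flat on the worktop right of the cooler. Origin: underside of the handle near the balance point (6 mm on toward the blade), the place to grip; +x to the tip, z up. Handle 15 mm wide, 16 mm high, x = -80 to 20 mm; blade 14 mm wide, 2.5 mm thick, x = 26 to 110 mm, mid-plane at z = 8 mm.
- spatula_tip (a point): End of the spatula's blade: (110, 0, 8) mm in the spatula's frame.
- specimen_cup: Specimen cup with red screw cap, 62 mm across, 68 mm high, right of the cooler; to be left. Origin: centre of its underside.
- dropper: White dropper bottle with blue cap, 36 mm across, 99 mm high, left of the cooler; to be left. Origin: centre of its underside.
- timer: White bench timer, 76 x 76 x 22 mm, in front left; to be left. Origin: centre of its underside.

How it is judged:
On the way, in this order (a step that is already met when the one before it is completed fails the run):
1. the hood is prised up with the spatula: open by more than 0.4 rad while the spatula bears on it (value of joint hood above 0.4 rad and contact force between spatula and cooler above 0.1 N), for 0.1 s.
2. the hood stands right back, open by more than 1.4 rad (value of joint hood above 1.4 rad), for 0.2 s.
At the end, for the whole second after the job is handed in: Hood open over 1.4 rad; fingers hold the lilac tube still, within 0.1 rad of upright, in its own well, foot 28 to 43 mm above the well floor; spatula flat on the worktop, let go; other tubes within 12 mm and bystanders within 30 mm of their places (value of joint hood above 1.4 rad and z of lilac_tube in the frame of cooler between 0.04 and 0.055 m and distance of lilac_tube from where it was at the start of the episode below 0.046 m and angle between the z axis of lilac_tube and the z axis of cooler, either way round below 0.1 rad and contact force between the fingers and lilac_tube above 1 N and linear speed of lilac_tube below 0.01 m/s and height (world z) of spatula below 0.006 m and height (world z) of spatula_tip below 0.014 m and angle between spatula's own z axis and vertical below 0.15 rad and contact force between the fingers and spatula below 0.1 N and linear speed of spatula below 0.02 m/s and distance of each of red_tube, green_tube from where it was at the start of the episode below 0.012 m and distance of each of specimen_cup, dropper, timer from where it was at the start of the episode below 0.03 m); the arm keeps its last pose, push and grip.
It fails at once if the lilac-capped tube is drawn right out of its well (z of lilac_tube in the frame of cooler above 0.059 m).
It fails at once if the lilac-capped tube is forced against its well with more than 30 N (contact force between lilac_tube and cooler above 30 N).
It fails at once if the red-capped or green-capped tube is moved by more than 12 mm (distance of any of red_tube, green_tube from where it was at the start of the episode above 0.012 m).
It fails at once if the specimen cup, dropper bottle or timer is moved by more than 30 mm (distance of any of specimen_cup, dropper, timer from where it was at the start of the episode above 0.03 m).
It also fails if it takes over 64 s, if anything falls off the work surface, if the arm or the gripper's body presses on something with over 40 N, if the wrist force passes 120 N, or if a joint passes its speed limit or range.

## Working session

There is one attempt and no reset: what is moved stays moved. The work goes in short steps, Python scripts to look and compute and a tool call to move; the robot and the scene stay as the last step left them, time stands still between calls to the robot, and variables do not carry over. Pictures are saved under pics/ and viewed, at most 10 in all, crops included, and the job is handed in when it is done.

Besides the shell and the picture viewer there is one more tool, called after "Emit:" as a command line: name --argument value ..., lists and objects as JSON in quotes. send_rows: Moves the arm, as the interface text tells. Its arguments: {"type":"object","properties":{"motion":{"type":"string"},"force":{"type":"number"}},"required":["motion"]}

```bash
mkdir -p pics; ls; cat > h.py <<'E'
import numpy as np, cv2
from cell import arm
def grab(n):
    m=arm.camera_model(n); im,d=arm.get_image(n); return im,d,m
def world(m,d,u,v):
    K=np.array([[m['fx'],0,m['cx']],[0,m['fy'],m['cy']],[0,0,1.]])
    u,v=np.atleast_1d(u),np.atleast_1d(v)
    p=cv2.undistortPoints(np.stack([u,v],-1).reshape(-1,1,2).astype(float),K,np.array(m['D'],float)).reshape(-1,2)
    z=d[v.astype(int),u.astype(int)]
    c=np.c_[p*z[:,None],z,np.ones(len(z))]
    return (np.linalg.inv(np.array(m['view']))@c.T).T[:,:3]
def cloud(m,d):
    v,u=np.mgrid[0:384,0:512]; return world(m,d,u.ravel(),v.ravel()).reshape(384,512,3)
E
python3 - <<'E'
from h import *
for n in('top','side'):
    im,d,m=grab(n); np.savez('/tmp/'+n,im=im,d=d,view=m['view']); np.save('/tmp/c_'+n,cloud(m,d)); cv2.imwrite(f'pics/{n}0.png',im)
    print(n,np.linalg.inv(m['view']).round(3).tolist())
print(arm.observe())
E
```

```text
pics
top [[-0.0, -0.984, 0.178, 0.363], [-1.0, 0.002, 0.006, 0.065], [-0.006, -0.178, -0.984, 0.976], [0.0, 0.0, 0.0, 1.0]]
side [[0.868, -0.266, 0.419, 0.022], [-0.496, -0.477, 0.726, -0.824], [0.007, -0.838, -0.546, 0.733], [0.0, 0.0, 0.0, 1.0]]
{'clock': 0.1, 'joints': array([-1.32959181,  0.43513725,  0.02500209,  1.57398187, -0.01159601,
        1.13404096, -0.07512541]), 'dq': array([ 0.00055308, -0.00288444,  0.0025921 , -0.00201749, -0.00022843,
       -0.00086903, -0.00013349]), 'joint_efforts': array([ 3.09633178e-03, -6.69118023e+01,  9.88542661e-01, -3.15146184e+01,
       -6.02382305e-02,  3.74671456e-02,  1.07519490e-04]), 'position': array([0.21060369, 0.58805755, 0.29154309]), 'ee_rot': array([-5.37557568e-01, -3.09515823e+00,  2.22878512e-03]), 'force': array([-0.86886228, -0.20417951,  0.63242313]), 'ft_torque': array([0.02051825, 0.02306033, 0.03716524]), 'gripper_force': 0.0, 'width': 0.9983936591798579}
```

View pics/top0.png

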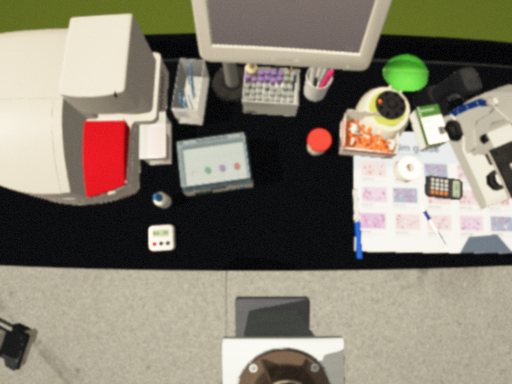

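View pics/side0.png

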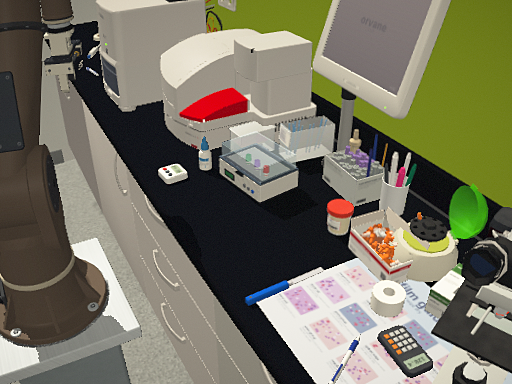

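The top view shows the cooler around (215,163), tubes at about (193,168), (208,169), (222,167), the spatula handle at (359,240) with the blade running up to about (356,190), the cup at (318,140), the dropper at (161,199) and the timer at (161,237). The side view shows the hood shut and the spatula at (285,285).

```bash
python3 - <<'E'
from h import *
t=np.load('/tmp/top.npz'); s=np.load('/tmp/side.npz'); ct=np.load('/tmp/c_top.npy'); cs=np.load('/tmp/c_side.npy')
a=cv2.resize(t['im'][125:205,165:265],(800,640)[:2],interpolation=cv2.INTER_CUBIC)[:600]
b=cv2.resize(s['im'][125:205,210:310],(800,640),interpolation=cv2.INTER_CUBIC)[:600]
c=cv2.resize(s['im'][255:315,235:335],(400,240),interpolation=cv2.INTER_CUBIC)
d=cv2.resize(t['im'][180:270,330:390],(160,240),interpolation=cv2.INTER_CUBIC)
o=np.zeros((600,800,3),np.uint8); o[:320,:400]=cv2.resize(a,(400,320)); o[:320,400:]=cv2.resize(b,(400,320)); o[330:570,:400]=c; o[330:570,420:580]=d
cv2.imwrite('pics/crop.png',o)
# spatula: blue handle in both
for n,im,c,roi in(('top',t['im'],ct,(330,180,390,262)),('side',s['im'],cs,(235,255,335,315))):
    hsv=cv2.cvtColor(im,cv2.COLOR_BGR2HSV); mk=np.zeros((384,512),bool); x0,y0,x1,y1=roi
    mk[y0:y1,x0:x1]=(cv2.inRange(hsv,(100,150,60),(125,255,255))>0)[y0:y1,x0:x1]
    P=c[mk]; P=P[(P[:,2]>0.003)&(P[:,2]<.03)]
    q=P[:,:2]-P[:,:2].mean(0); U,S,V=np.linalg.svd(q); a=V[0]*np.sign(V[0,0]); pr=q@a
    print(n,len(P),P.mean(0).round(4),'dir',a.round(4),'ext',pr.min().round(4),pr.max().round(4),'z',np.percentile(P[:,2],[5,50,95]).round(4))
# cooler: heights in region
R=(ct[...,0]>.35)&(ct[...,0]<.75)&(ct[...,1]>.05)&(ct[...,1]<.35)
for n,c in(('top',ct),('side',cs)):
    R=(c[...,0]>.4)&(c[...,0]<.72)&(c[...,1]>.05)&(c[...,1]<.3)
    P=c[R]; print(n,np.histogram(P[:,2],bins=np.arange(-.005,.14,.005)))
    for lo,hi in((.052,.07),(.1,.12)):
        Q=P[(P[:,2]>lo)&(P[:,2]<hi)]
        if len(Q)>20: print(lo,cv2.minAreaRect((Q[:,:2]*1000).astype(np.float32)),len(Q))
# tube caps
for n,im,c in(('top',t['im'],ct),('side',s['im'],cs)):
    hsv=cv2.cvtColor(im,cv2.COLOR_BGR2HSV)
    R=(c[...,0]>.4)&(c[...,0]<.72)&(c[...,1]>.05)&(c[...,1]<.3)
    for nm,lo,hi in(('lilac',125,160),('red',165,180),('green',45,85)):
        mk=R&(hsv[...,0]>=lo)&(hsv[...,0]<hi)&(hsv[...,1]>60)
        v,u=np.nonzero(mk)
        if len(v): print(n,nm,len(v),np.median(u),np.median(v),np.median(c[mk],0).round(4))
E
```

```text
top 153 [ 0.4027 -0.2007  0.0139] dir [0.9992 0.0393] ext -0.0451 0.0494 z [0.0081 0.0146 0.0174]
side 393 [ 0.4035 -0.2083  0.0131] dir [0.9998 0.0209] ext -0.047 0.0519 z [0.005  0.0146 0.0176]
top (array([4085, 1966,   28,   27,   38,   27,   21,   30,   28,   25,   31,
         21,   30,  185,  105,   23,   30,   28,   31,   28,   31,  217,
       2850,  142,    0,    0,    0,    0,    0]), array([-0.005,  0.   ,  0.005,  0.01 ,  0.015,  0.02 ,  0.025,  0.03 ,
        0.035,  0.04 ,  0.045,  0.05 ,  0.055,  0.06 ,  0.065,  0.07 ,
        0.075,  0.08 ,  0.085,  0.09 ,  0.095,  0.1  ,  0.105,  0.11 ,
        0.115,  0.12 ,  0.125,  0.13 ,  0.135,  0.14 ]))
0.052 ((602.0188598632812, 179.80259704589844), (128.91891479492188, 184.58929443359375), 8.038400650024414) 332
0.1 ((603.6500854492188, 180.27529907226562), (121.05701446533203, 174.02401733398438), 8.053688049316406) 3209
side (array([1879, 1751,  137,  117,  161,  112,  130,  134,  118,  126,  145,
        134,  135,  141,  218,  125,  111,  121,  130,  124,  119,  140,
       1264,  211,    0,    0,    0,    0,    0]), array([-0.005,  0.   ,  0.005,  0.01 ,  0.015,  0.02 ,  0.025,  0.03 ,
        0.035,  0.04 ,  0.045,  0.05 ,  0.055,  0.06 ,  0.065,  0.07 ,
        0.075,  0.08 ,  0.085,  0.09 ,  0.095,  0.1  ,  0.105,  0.11 ,
        0.115,  0.12 ,  0.125,  0.13 ,  0.135,  0.14 ]))
0.052 ((603.848876953125, 176.8096160888672), (136.26904296875, 189.50778198242188), 8.764301300048828) 566
0.1 ((603.6353759765625, 176.9990234375), (123.645751953125, 177.50416564941406), 8.473254203796387) 1615
top lilac 601 227.0 212.0 [ 0.4838  0.1507 -0.0008]
top red 42 250.5 166.0 [ 0.6137  0.0869 -0.0011]
top green 324 226.0 195.5 [ 0.5296  0.154  -0.001 ]
side lilac 239 227.0 196.0 [ 5.116e-01  1.284e-01 -1.000e-04]
side red 5 283.0 197.0 [6.267e-01 8.360e-02 1.000e-04]
side green 114 248.0 175.0 [0.5549 0.1463 0.0288]
```

View pics/crop.png

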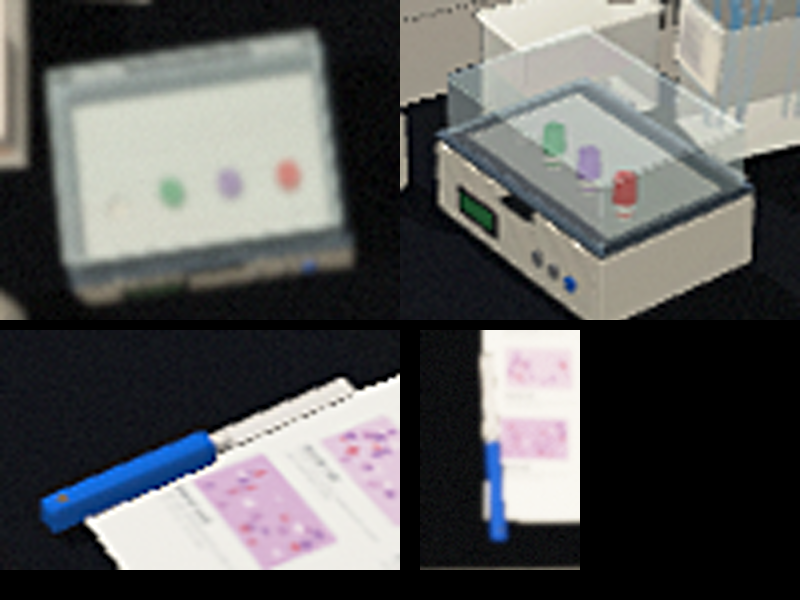

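Cooler: centre about (0.6035, 0.1785), yaw about 8.1°. Wells from left to right: empty, green, lilac (y = -19), red. Spatula origin is about (0.434, -0.2035), yaw about 1.7°, tip pointing +x.

Emit:
send_rows --motion "0 0.0237 -0.055 0 0 0 2.2; 0 0.0237 -0.055 0 0 0 2.2; 0 0.0237 -0.055 0 0 0 2.2; 0 0.0237 -0.055 0 0 0 2.2; 0 0.0237 -0.055 0 0 0 2.2"

```text
clock: 0.72
position: [0.3297, 0.3114, 0.2921]
ee_rot: [-0.237, -3.133, 0.0]
force: [1.7, -0.3, -0.1]
width: 0.999
gripper_force: 0.0
```

Emit:
send_rows --motion "0 0.0237 -0.055 0 0 0 2.2; 0 0.0237 -0.055 0 0 0 2.2; 0 0.0237 -0.055 0 0 0 2.2; 0 0.006 -0.059 -0.01 0 0 2.2; 0 0.006 -0.059 -0.01 0 0 2.2"

```text
clock: 1.35
position: [0.4123, 0.0285, 0.2721]
ee_rot: [-0.065, 3.14, 0.0]
force: [1.1, 0.0, -0.5]
width: 0.998
gripper_force: 0.0
```

Emit:
send_rows --motion "0 0.006 -0.059 -0.02 0 0 0; 0 0.006 -0.058 -0.02 0 0 0; 0 0.006 -0.058 -0.02 0 0 0; 0 0.005 -0.058 -0.02 0 0 0; 0 0 0 0 0 0 0"

```text
clock: 1.98
position: [0.4338, -0.2073, 0.191]
ee_rot: [0.051, -3.139, 0.003]
force: [-0.2, -0.5, 0.2]
width: 1.002
gripper_force: 0.0
```

```bash
python3 - <<'E'
from h import *
im,d,m=grab('wrist'); c=cloud(m,d)
cv2.imwrite('pics/w1.png',im)
hsv=cv2.cvtColor(im,cv2.COLOR_BGR2HSV)
mk=(cv2.inRange(hsv,(100,150,60),(125,255,255))>0)
P=c[mk]; print(len(P)); P=P[(P[:,2]>0.011)&(P[:,2]<.03)&(P[:,0]<.5)]
print(len(P),np.percentile(P[:,2],[5,50,95]))
print(cv2.minAreaRect((P[:,:2]*1000).astype(np.float32)))
print(P.min(0),P.max(0))
q=P[:,:2]-P[:,:2].mean(0); print(P.mean(0),np.linalg.svd(q,full_matrices=False)[2][0])
# blade
B=c[(c[...,2]>.005)&(c[...,2]<.014)&(c[...,0]>.455)&(c[...,0]<.58)&(abs(c[...,1]+.2)<.03)]
print(len(B),B.min(0),B.max(0),B.mean(0))
E
```

```text
1717
1708 [0.01369494 0.01518406 0.0164486 ]
((405.68878173828125, -201.3649444580078), (97.44313049316406, 12.647319793701172), 1.8162566423416138)
[ 0.3569825  -0.20915623  0.01106353] [ 0.45442306 -0.19421795  0.01755153]
[ 0.40329374 -0.20149435  0.01513076] [0.99947486 0.03240368]
940 [ 0.45504412 -0.2076709   0.00650472] [ 0.51872224 -0.19300073  0.01359261] [ 0.48701401 -0.20046652  0.00885353]
```

View pics/w1.png

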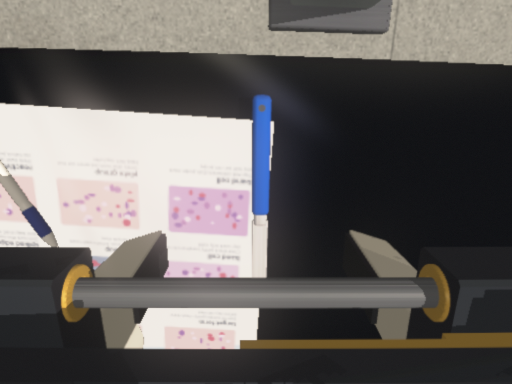

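The wrist view shows the spatula with its handle from (262,98) to (262,213), well centred between the fingers. I'll descend and grip now.

Emit:
send_rows --motion "0 0.002 0.007 -0.04 0 0 0; 0 0 0 -0.04 0 0 0; 0 0 0 -0.03 0 0 0; 0 0 0 -0.012 0 0 0; 0 0 0 0 0 0 0"

```text
clock: 2.65
position: [0.4373, -0.1947, 0.0703]
ee_rot: [0.065, -3.14, -0.001]
force: [0.5, -1.3, 0.4]
width: 1.0
gripper_force: 0.0
```

Emit:
send_rows --motion "1 0 0 0 0 0 0; 1 0 0 0 0 0 0; 1 0 0 0 0 0 0; 1 0 0 0 0 0 0; 1 0 0 0 0 0 0" --force 60

```text
clock: 3.28
position: [0.4373, -0.1955, 0.0704]
ee_rot: [-0.063, 3.141, 0.0]
force: [-0.6, -0.3, -0.0]
width: 0.506
gripper_force: 0.0
```

Emit:
send_rows --motion "1 -0.001 -0.005 -0.002 0 0 -0.5; 1 0 0 0 0 0 0; 1 0 0 0 0 0 0; 1 0 0 0 0 0 0; 1 0 0 0 0 0 0"

```text
clock: 3.9
position: [0.4363, -0.2004, 0.0682]
ee_rot: [0.049, -3.141, -0.0]
force: [-0.4, 0.6, 0.5]
width: 0.158
gripper_force: 60.0
```

Emit:
send_rows --motion "1 0 0 0 0 0 0; 1 0 0 0 0 0 0"

```text
clock: 4.15
position: [0.4363, -0.2004, 0.0683]
ee_rot: [0.049, -3.141, -0.0]
force: [-0.9, -1.2, -0.0]
width: 0.156
gripper_force: 60.0
```

Emit:
send_rows --motion "1 -0.006 0 0.06 0 0 0; 1 -0.005 0.058 0 0 0 1; 1 -0.005 0.058 0 0 0 1; 1 -0.005 0.058 0 0 0 1; 1 -0.005 0.058 0 0 0 1"

```text
clock: 4.78
position: [0.4101, 0.0333, 0.1285]
ee_rot: [-0.159, 3.137, 0.0]
force: [1.1, -0.2, 0.3]
width: 0.153
gripper_force: 60.0
```

Emit:
send_rows --motion "1 -0.005 0.058 -0.007 0 0 1; 1 -0.005 0.058 -0.006 0 0 1.3; 1 0 0.002 0 0 0 0; 1 0 0 0 0 0 0"

```text
clock: 5.28
position: [0.4001, 0.1493, 0.1152]
ee_rot: [0.223, -3.133, 0.001]
force: [0.1, -0.9, -0.2]
width: 0.155
gripper_force: 60.0
```

```bash
python3 - <<'E'
from h import *
im,d,m=grab('side'); c=cloud(m,d); im2,d2,m2=grab('top')
def proj(p,m):
    K=np.array([[m['fx'],0,m['cx']],[0,m['fy'],m['cy']],[0,0,1.]]); V=np.array(m['view'])
    return cv2.projectPoints(np.array(p,float).reshape(-1,3),cv2.Rodrigues(V[:3,:3])[0],V[:3,3],K,np.array(m['D'],float))[0].reshape(-1,2)
th=np.radians(8.1); R=np.array([[np.cos(th),-np.sin(th)],[np.sin(th),np.cos(th)]])
W=lambda x,y,z:[*(R@[x,y]+[.6035,.1785]),z]
for n,mm in(('side',m),('top',m2)): print(n,'notch corners',proj([W(-.065,y,z) for y in(-.02,.02) for z in(.05,.06)],mm).round(1).tolist(),'deck corners',proj([W(x,y,.0655) for x in(-.065,.065) for y in(-.092,.092)],mm).round(1).tolist())
o=arm.observe(); p=o['position']; Rt=cv2.Rodrigues(np.array(o['ee_rot']))[0]; print(p.round(4),np.degrees(np.arctan2(-Rt[0,1],Rt[1,1])),Rt[:,2].round(3))
tip=p+[.11*np.cos(th),.11*np.sin(th),-.06]; print('exp tip',tip,proj(tip,m),proj(tip,m2))
a=cv2.resize(im[140:215,190:290],(800,600),interpolation=cv2.INTER_CUBIC); cv2.imwrite('pics/s2.png',a)
cv2.imwrite('/tmp/t2.png',im2)
# tip from depth
for n,cc in(('side',c),('top',cloud(m2,d2))):
    L=((cc[...,:2]-[.6035,.1785])@R); B=cc[(L[...,0]<-.07)&(L[...,0]>-.16)&(abs(L[...,1])<.015)&(cc[...,2]>.045)&(cc[...,2]<.065)]
    if len(B): Lb=(B[:,:2]-[.6035,.1785])@R; print(n,len(B),Lb.min(0),Lb.max(0),np.median(Lb,0),np.median(B[:,2]))
E
```

```text
side notch corners [[242.6, 177.7], [242.6, 174.4], [233.6, 171.4], [233.6, 168.2]] deck corners [[259.8, 184.5], [218.2, 155.8], [298.6, 168.5], [255.7, 142.4]]
top notch corners [[226.2, 187.6], [225.9, 186.9], [211.1, 189.7], [210.6, 189.0]] deck corners [[253.3, 182.5], [182.8, 192.5], [246.5, 135.1], [177.9, 144.8]]
[0.4004 0.1481 0.1154] 7.975596912134916 [-0. -0. -1.]
exp tip [0.5092942  0.16362925 0.05535839] [[228.90249504 176.68634781]] [[220.42076358 199.58540897]]
side 30 [-0.1578163  -0.01075757] [-0.09444305  0.0048164 ] [-0.10697456 -0.00485705] 0.05548682175890035
```

View pics/s2.png

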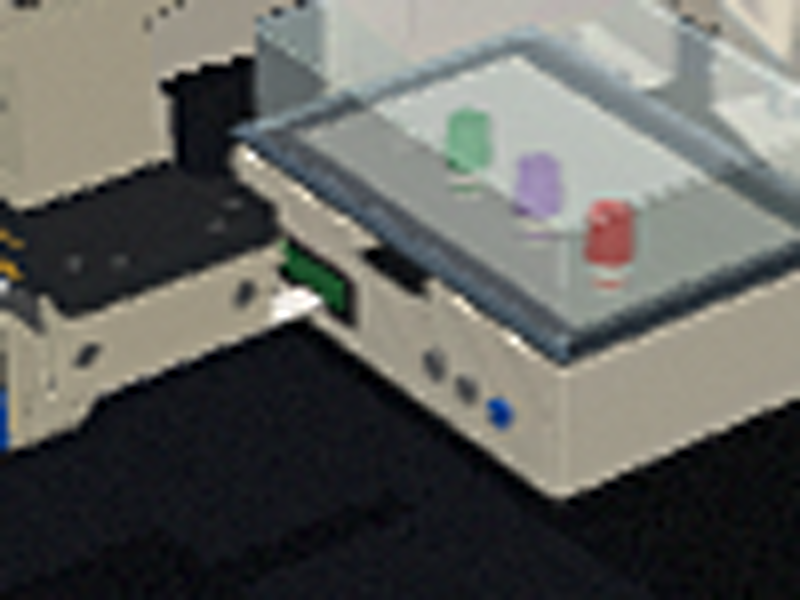

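The blade tip at (318,298) in the crop lines up with the notch at (365–430, 245–290), so I'll insert it.

Emit:
send_rows --motion "1 0.014 0.003 0 0 0 0; 1 0.014 0.002 0 0 0 0; 1 0.009 0.002 0 0 0 0; 1 0.004 0.001 0 0 0 0; 1 0 0 0 0 0 0"

```text
clock: 6.0
position: [0.4414, 0.1575, 0.1151]
ee_rot: [0.222, -3.134, 0.0]
force: [0.2, -0.4, -0.7]
width: 0.156
gripper_force: 60.0
```

Emit:
send_rows --motion "1 0 0 0.006 0 0 0; 1 0.001 0 0.012 0 0 0; 1 0.002 0 0.012 0 0 0; 1 0.003 0 0.012 0 0 0; 1 0.004 0.001 0.0115 0 0 0"

```text
clock: 6.62
position: [0.4515, 0.1586, 0.1698]
ee_rot: [-0.222, 3.133, 0.001]
force: [0.3, -1.3, -2.1]
width: 0.156
gripper_force: 60.0
```

Emit:
send_rows --motion "1 0.0055 0.001 0.011 0 0 0; 1 0 0 0 0 0 0"

```text
clock: 6.88
position: [0.4581, 0.1599, 0.1808]
ee_rot: [-0.221, 3.131, 0.001]
force: [1.2, -0.1, -1.1]
width: 0.155
gripper_force: 60.0
```

```bash
cat >> h.py <<'E'
th=np.radians(8.1); R2=np.array([[np.cos(th),-np.sin(th)],[np.sin(th),np.cos(th)]])
def loc(c): return np.concatenate([(c[...,:2]-[.6035,.1785])@R2,c[...,2:]],-1)
def shot(n,f,x0,y0,x1,y1,k):
    im,d,m=grab(n); cv2.imwrite('pics/'+f,cv2.resize(im[y0:y1,x0:x1],None,fx=k,fy=k,interpolation=cv2.INTER_CUBIC)); return im,d,m
E
python3 - <<'E'
from h import *
im,d,m=shot('side','s3.png',180,80,310,200,5)
L=loc(cloud(m,d)); s=(abs(L[...,1])<.11)&(L[...,0]>-.08)&(L[...,0]<.12)&(L[...,2]>.066)&(L[...,2]<.25)
P=L[s]; 
for y in(-.09,-.085,.0,.05):
    Q=P[abs(P[:,1]-y)<.004]; 
    if len(Q): i=Q[:,2].argmax(); j=Q[:,0].argmin(); print(y,len(Q),'top',Q[i].round(3),'front',Q[j].round(3))
E
```

```text
-0.09 385 top [-0.018 -0.086  0.165] front [-0.045 -0.087  0.13 ]
-0.085 528 top [-0.016 -0.085  0.166] front [-0.048 -0.086  0.132]
0.0 75 top [-0.018  0.002  0.165] front [-0.079  0.001  0.122]
0.05 29 top [-0.018  0.05   0.167] front [-0.028  0.053  0.154]
```

View pics/s3.png

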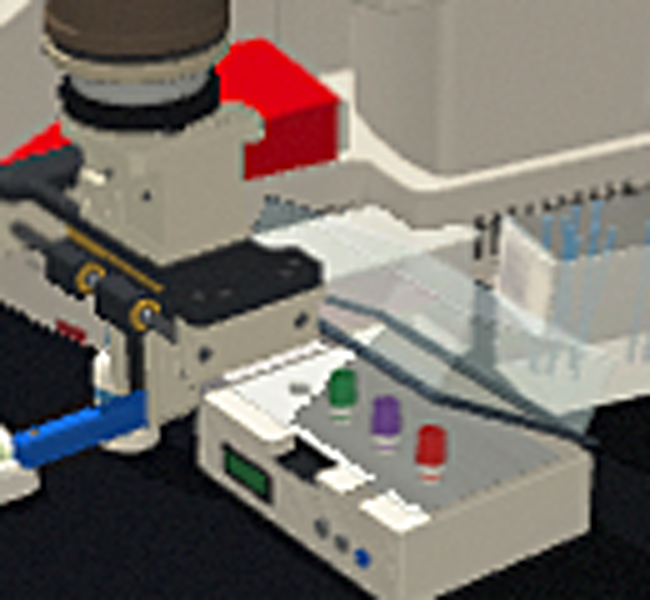

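The hood stands open by about 0.55 rad on the blade, with its front edge near (430,395) in the crop. I'll continue along the arc.

Emit:
send_rows --motion "1 0.0083 0.001 0.0125 0 0 0; 1 0.0098 0.0014 0.0114 0 0 0; 1 0.011 0.0016 0.01 0 0 0; 1 0.0123 0.0017 0.0086 0 0 0; 1 0.0133 0.0019 0.007 0 0 0"

```text
clock: 7.55
position: [0.5127, 0.1673, 0.2302]
ee_rot: [-0.222, 3.133, 0.0]
force: [-0.9, -1.2, -0.5]
width: 0.159
gripper_force: 60.0
```

Emit:
send_rows --motion "1 0.014 0.002 0.005 0 0 0; 1 0.0145 0.002 0.0034 0 0 0; 1 0.015 0.002 0.0015 0 0 0; 1 0.015 0.002 0 0 0 0; 1 0.005 0.001 0 0 0 0"

```text
clock: 8.18
position: [0.5762, 0.1761, 0.2393]
ee_rot: [-0.221, 3.133, -0.0]
force: [-1.3, -1.3, 0.5]
width: 0.159
gripper_force: 60.0
```

```bash
python3 - <<'E'
from h import *
im,d,m=shot('side','s4.png',180,60,310,180,5)
L=loc(cloud(m,d)); s=(abs(L[...,1])<.11)&(L[...,0]>0.03)&(L[...,0]<.19)&(L[...,2]>.066)&(L[...,2]<.25)
P=L[s]
for z in(.08,.11,.14,.17,.19):
    Q=P[(abs(P[:,2]-z)<.006)&(P[:,1]<-.08)]
    if len(Q): print(z,len(Q),Q[:,0].min().round(3),Q[:,0].max().round(3))
o=arm.observe(); print(loc(o['position']),o['force'])
E
```

```text
0.08 94 0.066 0.186
0.11 54 0.073 0.121
0.14 57 0.077 0.124
0.17 58 0.08 0.126
0.19 29 0.081 0.125
[-0.02733427  0.00153601  0.239144  ] [ 0.04343733 -0.07861267 -0.77058232]
```

View pics/s4.png

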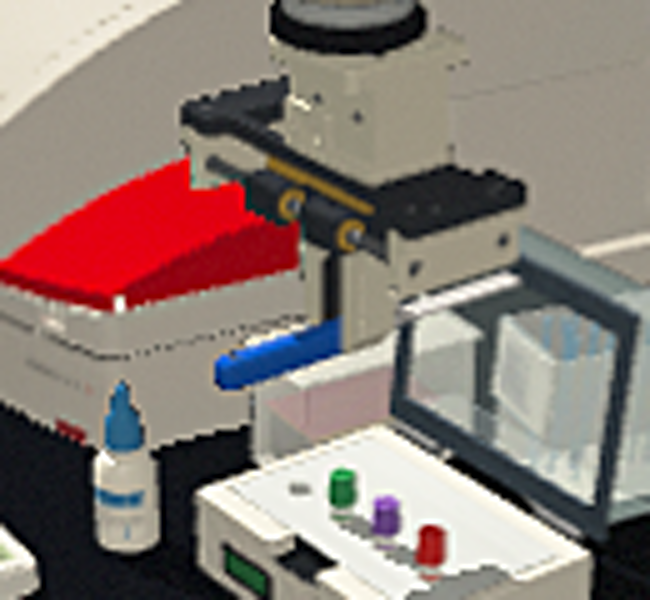

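The hood is at about 1.65 rad. I'll push it a little further, close to its stop.

Emit:
send_rows --motion "1 0.005 0.0007 -0.001 0 0 0; 1 0.004 0.0006 -0.001 0 0 0; 1 0.003 0 -0.001 0 0 0; 1 0 0 0 0 0 0"

```text
clock: 8.72
position: [0.5871, 0.1774, 0.2361]
ee_rot: [-0.222, 3.134, 0.0]
force: [-0.4, -0.0, 0.7]
width: 0.155
gripper_force: 60.0
```

Emit:
send_rows --motion "1 -0.059 -0.008 0 0 0 0; 1 -0.059 -0.008 0 0 0 0; 1 -0.059 -0.008 0 0 0 0; 1 0.006 -0.042 -0.033 0 0 0; 1 0.006 -0.042 -0.033 0 0 0"

```text
clock: 9.35
position: [0.422, 0.0698, 0.1704]
ee_rot: [-0.228, 3.13, 0.003]
force: [0.8, 0.6, 0.9]
width: 0.161
gripper_force: 60.0
```

Emit:
send_rows --motion "1 0.006 -0.042 -0.033 0 0 0; 1 0.006 -0.042 -0.033 0 0 0; 1 0.006 -0.03 -0.024 0 0 0; 1 0 0 -0.004 0 0 0; 1 0 0 0 0 0 0"

```text
clock: 9.98
position: [0.4399, -0.0442, 0.0762]
ee_rot: [0.221, -3.133, -0.001]
force: [-0.2, 0.1, -0.2]
width: 0.156
gripper_force: 60.0
```

Emit:
send_rows --motion "1 0 0 -0.004 0 0 0; 1 0 0 -0.002 0 0 0; 1 0 0 -0.001 0 0 0; 1 0 0 0 0 0 0"

```text
clock: 10.48
position: [0.44, -0.0443, 0.0692]
ee_rot: [-0.223, 3.134, 0.0]
force: [0.5, 0.5, -1.2]
width: 0.158
gripper_force: 60.0
```

```bash
python3 - <<'E'
from h import *
o=arm.observe(); p=o['position']; print(p,o['force'])
im,d,m=shot('side','s5.png',180,160,310,270,5)
c=cloud(m,d); q=(c-p); a=q[...,0]*np.cos(th)+q[...,1]*np.sin(th); b=-q[...,0]*np.sin(th)+q[...,1]*np.cos(th)
for lo,hi in((-.08,-.05),(-.05,-.02),(.03,.05),(.05,.07),(.07,.09),(.09,.108)):
    s=(a>lo)&(a<hi)&(abs(b)<.012); z=c[...,2][s]; z=z[z>.003]; print(lo,len(z),np.percentile(z,[50,95]).round(4) if len(z) else '')
E
```

```text
[ 0.44000145 -0.04433361  0.0692312 ] [ 0.46418577  0.50168421 -1.23118238]
-0.08 902 [0.4805 0.5543]
-0.05 992 [0.2373 0.5427]
0.03 24 [0.4133 0.4234]
0.05 15 [0.3964 0.4023]
0.07 0 
0.09 0
```

Emit:
send_rows --motion "1 0 0 -0.001 0 0 0; 1 0 0 0 0 0 0; 0 0 0 0 0 0 0; 0 0 0 0 0 0 0; 0 0 0 0 0 0 0" --force 20

```text
clock: 11.15
position: [0.44, -0.0446, 0.0681]
ee_rot: [0.222, -3.134, -0.0]
force: [-0.4, -0.2, -0.5]
width: 0.439
gripper_force: 0.0
```

Emit:
send_rows --motion "0 0 0 0.04 0 0 0; 0 0 0 0.06 0 0 0; 0 0 0 0.06 0 0 0; 0 0 0 0.04 0 0 0; 0 0 0 0 0 0 0"

```text
clock: 11.78
position: [0.4414, -0.0446, 0.2708]
ee_rot: [-0.222, 3.128, 0.002]
force: [-0.1, 0.8, -0.5]
width: 0.967
gripper_force: 0.0
```

```bash
python3 - <<'E'
from h import *
im,d,m=grab('wrist'); c=cloud(m,d)
hsv=cv2.cvtColor(im,cv2.COLOR_BGR2HSV); P=c[cv2.inRange(hsv,(100,150,60),(125,255,255))>0]; P=P[P[:,2]<.05]; P=P[P[:,2]>.009]
print('handle',len(P),P.min(0).round(3),P.max(0).round(3),np.percentile(P[:,2],[50,95]))
im,d,m=grab('side'); c=cloud(m,d)
s=(c[...,0]>.46)&(c[...,0]<.56)&(c[...,1]>-.06)&(c[...,1]<0.0)&(im.min(-1)>90); B=c[s]; print('blade',len(B),B.min(0).round(3),B.max(0).round(3),np.median(B,0).round(4))
im,d,m=grab('top'); c=cloud(m,d); L=loc(c); hsv=cv2.cvtColor(im,cv2.COLOR_BGR2HSV)
for nm,lo,hi in(('lilac',125,160),('red',168,181),('green',45,85)):
    for sgn in(0,):
        s=(abs(L[...,0]+.018)<.025)&(abs(L[...,1])<.08)&(c[...,2]>.072)&(c[...,2]<.1)&(hsv[...,0]>=lo)&(hsv[...,0]<hi)&(hsv[...,1]>50)
        Q=c[s]
        if len(Q): print(nm,len(Q),((Q.min(0)+Q.max(0))/2).round(4),Q.mean(0).round(4),'loc',L[s].mean(0).round(4))
s=(L[...,0]>.05)&(L[...,0]<.2)&(abs(L[...,1])<.1)&(c[...,2]>.15)&(c[...,2]<.25); print('hood',s.sum(),L[s].min(0),L[s].max(0))
E
```

```text
handle 1289 [ 0.361 -0.06   0.011] [ 0.458 -0.033  0.018] [0.01499702 0.01653007]
blade 164 [ 0.462 -0.05  -0.003] [ 0.556 -0.012  0.353] [ 0.5055 -0.0353  0.0089]
lilac 23 [0.5874 0.1579 0.0844] [0.5874 0.1582 0.0843] loc [-0.0188 -0.0178  0.0843]
green 29 [0.5828 0.1955 0.0835] [0.5824 0.1952 0.0836] loc [-0.0185  0.0195  0.0836]
hood 1370 [ 0.08860171 -0.09086859  0.15049321] [0.14323476 0.09227448 0.19226227]
```

The spatula lies flat, the hood is at about 1.77 rad, and the lilac tube is near (0.5877, 0.158). I'm moving above it with the closing line along the cooler's x.

Emit:
send_rows --motion "0 0.029 0.04 0 0 0 -10; 0 0.029 0.04 0 0 0 -10; 0 0.029 0.04 0 0 0 -10; 0 0.029 0.04 0 0 0 -10; 0 0.029 0.04 0 0 0 -10"

```text
clock: 12.55
position: [0.5852, 0.1564, 0.266]
ee_rot: [-1.132, -2.929, 0.004]
force: [0.6, -1.3, 0.3]
width: 1.002
gripper_force: 0.0
```

Emit:
send_rows --motion "0 0.001 0.002 0 0 0 -10; 0 0 0 0 0 0 -10; 0 0 0 -0.01 0 0 -10; 0 0 0 0 0 0 -10; 0 0 0 0 0 0 0"

```text
clock: 13.18
position: [0.5854, 0.1572, 0.2561]
ee_rot: [-2.058, -2.373, 0.006]
force: [-0.1, -0.1, 0.7]
width: 0.999
gripper_force: 0.0
```

```bash
python3 - <<'E'
from h import *
def yaw():
    o=arm.observe(); Rt=cv2.Rodrigues(np.array(o['ee_rot']))[0]; print(o['position'].round(4),'tooly',np.degrees(np.arctan2(Rt[1,1],Rt[0,1])).round(2),Rt[:,2].round(4))
yaw()
im,d,m=shot('wrist','w6.png',0,0,512,384,1); c=cloud(m,d); L=loc(c); hsv=cv2.cvtColor(im,cv2.COLOR_BGR2HSV)
for nm,lo,hi in(('lilac',120,160),('red',165,181),('green',45,85)):
    s=(abs(L[...,0]+.018)<.03)&(abs(L[...,1])<.08)&(c[...,2]>.082)&(c[...,2]<.1)&(hsv[...,0]>=lo)&(hsv[...,0]<hi)&(hsv[...,1]>50)
    Q=c[s]
    if len(Q): print(nm,len(Q),((Q.min(0)+Q.max(0))/2).round(4),Q.mean(0).round(4),'ext',np.ptp(Q,0),'loc',L[s].mean(0).round(4))
E
```

```text
[0.5854 0.1572 0.2561] tooly 8.13 [-0.0027 -0.0023 -1.    ]
lilac 249 [0.5886 0.1606 0.0846] [0.5886 0.1607 0.085 ] ext [0.01360611 0.01440487 0.00505873] loc [-0.0172 -0.0155  0.085 ]
green 259 [0.5834 0.1974 0.0851] [0.5835 0.1976 0.0853] ext [0.01375413 0.01367841 0.0049208 ] loc [-0.0171  0.0218  0.0853]
```

View pics/w6.png

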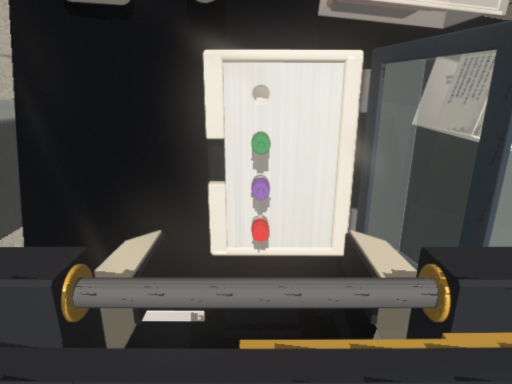

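The wrist view shows the lilac cap at (260,188), with the finger midline at about column 256, so the tube is about 3 mm further in +x. I'll correct that, close partly and descend.

Emit:
send_rows --motion "0.68 0.003 0.002 0 0 0 0; 0.68 0 0 -0.02 0 0 0; 0.68 0 0 -0.02 0 0 0; 0.68 0 0 0 0 0 0; 0.68 0 0 0 0 0 0" --force 3

```text
clock: 13.85
position: [0.5892, 0.1592, 0.2185]
ee_rot: [2.059, 2.373, 0.0]
force: [-0.2, 0.1, 0.4]
width: 0.505
gripper_force: 0.0
```

Emit:
send_rows --motion "0.68 0 0 0 0 0 0; 0.68 0 0 0 0 0 0; 0.68 0 0 0 0 0 0"

```text
clock: 14.22
position: [0.5891, 0.1595, 0.2185]
ee_rot: [2.059, 2.373, 0.001]
force: [-0.5, -0.0, -0.7]
width: 0.323
gripper_force: 0.0
```

```bash
python3 - <<'E'
from h import *
o=arm.observe(); Rt=cv2.Rodrigues(np.array(o['ee_rot']))[0]; print(o['position'].round(4),o['width'],'tooly',np.degrees(np.arctan2(Rt[1,1],Rt[0,1])).round(2),Rt[:,2].round(4))
im,d,m=shot('wrist','w7.png',0,0,512,384,1); c=cloud(m,d); L=loc(c); hsv=cv2.cvtColor(im,cv2.COLOR_BGR2HSV)
for nm,lo,hi in(('lilac',120,160),('green',45,85)):
    s=(abs(L[...,0]+.018)<.03)&(abs(L[...,1])<.08)&(c[...,2]>.082)&(c[...,2]<.1)&(hsv[...,0]>=lo)&(hsv[...,0]<hi)&(hsv[...,1]>50)
    Q=c[s]; v,u=np.nonzero(s)
    if len(Q): print(nm,len(Q),((Q.min(0)+Q.max(0))/2).round(4),Q.mean(0).round(4),'px',u.min(),u.max(),v.min(),v.max())
E
```

```text
[0.5891 0.1595 0.2185] 0.32255691765157024 tooly 8.1 [ 4.e-04  3.e-04 -1.e+00]
lilac 324 [0.5885 0.1603 0.0848] [0.5887 0.1607 0.0851] px 245 264 198 217
green 345 [0.5835 0.1973 0.085 ] [0.5835 0.1977 0.0853] px 245 265 146 166
```

View pics/w7.png

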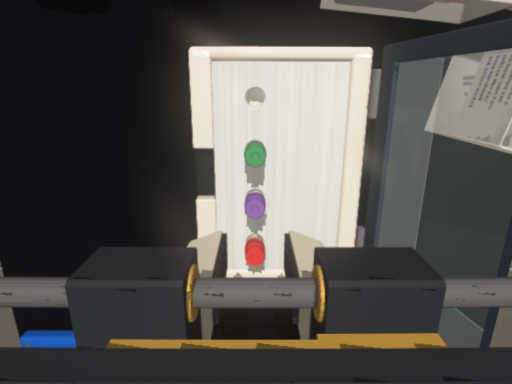

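Fingers' inner edges are at columns 224 and 287, mid 255.5, and the lilac cap is centred at 254.5, so the alignment is good. Descending.

Emit:
send_rows --motion "0.68 -0.0005 0 -0.03 0 0 0; 0.68 0 0 -0.03 0 0 0; 0.68 0 0 -0.016 0 0 0; 0.68 0 0 -0.008 0 0 0; 0.68 0 0 0 0 0 0"

```text
clock: 14.9
position: [0.5887, 0.1594, 0.1343]
ee_rot: [2.059, 2.373, 0.0]
force: [-0.8, -0.6, 0.8]
width: 0.32
gripper_force: 0.0
```

Emit:
send_rows --motion "0.8 0 0 0 0 0 0; 0.83 0 0 0 0 0 0; 0.86 0 0 0 0 0 0; 1 0 0 0 0 0 0; 1 0 0 0 0 0 0" --force 3

```text
clock: 15.52
position: [0.5889, 0.1594, 0.1346]
ee_rot: [2.059, 2.372, 0.001]
force: [-0.3, -0.2, 5.3]
width: 0.175
gripper_force: 3.0
```

Emit:
send_rows --motion "1 0 0 0 0 0 0; 1 0 0 0 0 0 0"

```text
clock: 15.78
position: [0.5886, 0.1594, 0.1343]
ee_rot: [2.059, 2.373, 0.0]
force: [0.1, -0.2, 4.6]
width: 0.17
gripper_force: 3.0
```

Emit:
send_rows --motion "1 0 0 0.001 0 0 0; 1 0 0 0.001 0 0 0; 1 0 0 0 0 0 0"

```text
clock: 16.15
position: [0.5882, 0.1594, 0.136]
ee_rot: [-2.059, -2.373, 0.001]
force: [-0.4, -0.5, -0.0]
width: 0.175
gripper_force: 3.0
```

Emit:
send_rows --motion "1 0 0 0 0 0 0; 1 0 0 0.001 0 0 0; 1 0 0 0.002 0 0 0; 1 0 0 0.002 0 0 0; 1 0 0 0 0 0 0" --force 6

```text
clock: 16.77
position: [0.5886, 0.1594, 0.1414]
ee_rot: [2.059, 2.373, 0.001]
force: [-0.2, 0.3, -0.6]
width: 0.174
gripper_force: 6.0
```

Emit:
send_rows --motion "1 0 0 0.003 0 0 0; 1 0 0 0.004 0 0 0; 1 0 0 0.004 0 0 0; 1 0 0 0.004 0 0 0; 1 0 0 0 0 0 0"

```text
clock: 17.4
position: [0.5887, 0.1594, 0.1566]
ee_rot: [2.059, 2.372, 0.001]
force: [0.0, -0.9, -0.8]
width: 0.17
gripper_force: 6.0
```

```bash
python3 - <<'E'
from h import *
o=arm.observe(); print(o['position'].round(4),o['force'].round(2),o['ft_torque'].round(3),o['width'])
im,d,m=shot('side','s8.png',215,125,295,185,10); c=cloud(m,d); L=loc(c); hsv=cv2.cvtColor(im,cv2.COLOR_BGR2HSV)
for nm,lo,hi,y in(('lilac',120,160,-.019),('red',165,181,-.057),('green',45,85,.019)):
    s=(abs(L[...,0]+.018)<.02)&(abs(L[...,1]-y)<.016)&(c[...,2]>.062)&(c[...,2]<.14)&(hsv[...,0]>=lo)&(hsv[...,0]<hi)&(hsv[...,1]>50)
    Q=c[s]
    if len(Q): print(nm,len(Q),'z',Q[:,2].min(),Q[:,2].max())
E
```

```text
[0.5887 0.1594 0.1566] [ 0.02 -0.87 -0.78] [-0.132  0.08   0.004] 0.16983911231753182
lilac 28 z 0.09068565147272256 0.10964167029560823
green 29 z 0.06213221771737465 0.0857271549125993
```

View pics/s8.png

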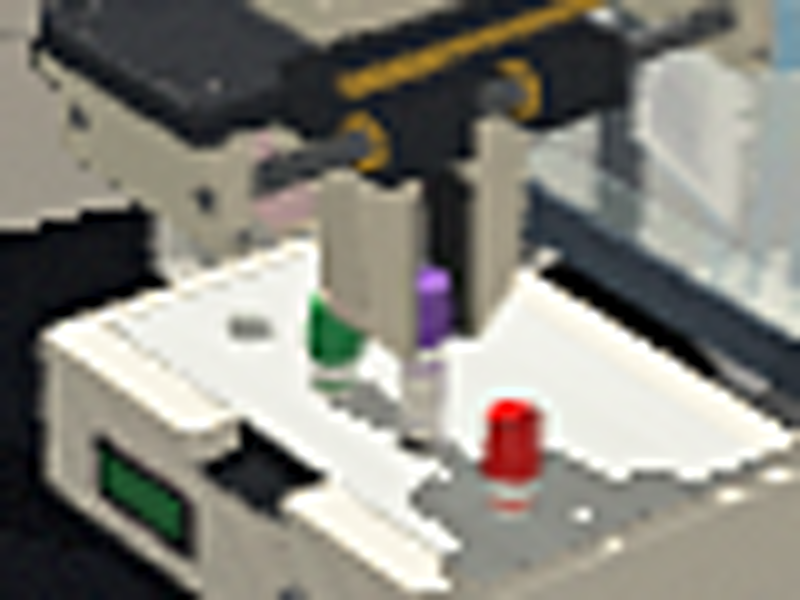

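The lilac cap at (435,300) has risen about 22 mm with the fingers and the tube is upright. I'll draw it a further 13 mm.

Emit:
send_rows --motion "1 0 0 0.004 0 0 0; 1 0 0 0.004 0 0 0; 1 0 0 0.003 0 0 0; 1 0 0 0.002 0 0 0; 1 0 0 0 0 0 0"

```text
clock: 18.08
position: [0.5886, 0.1594, 0.1693]
ee_rot: [2.059, 2.373, 0.0]
force: [0.2, 0.7, -0.9]
width: 0.172
gripper_force: 6.0
```

Emit:
send_rows --motion "1 0 0 0 0 0 0; 1 0 0 0 0 0 0; 1 0 0 0 0 0 0"

```text
clock: 18.45
position: [0.5884, 0.1594, 0.1691]
ee_rot: [-2.059, -2.373, 0.0]
force: [-0.7, -0.0, 0.2]
width: 0.17
gripper_force: 6.0
```

```bash
python3 - <<'E'
from h import *
o=arm.observe(); print(o['position'].round(4),o['force'].round(2),o['width'],o['gripper_force'])
z={}
for n in('side','top'):
    im,d,m=grab(n); c=cloud(m,d); L=loc(c); hsv=cv2.cvtColor(im,cv2.COLOR_BGR2HSV)
    for nm,lo,hi,y in(('lilac',120,160,-.019),('red',165,181,-.057),('green',45,85,.019)):
        s=(abs(L[...,0]+.018)<.02)&(abs(L[...,1]-y)<.016)&(c[...,2]>.064)&(c[...,2]<.15)&(hsv[...,0]>=lo)&(hsv[...,0]<hi)&(hsv[...,1]>50)
        Q=c[s]
        if len(Q): print(n,nm,len(Q),'z',Q[:,2].min().round(4),Q[:,2].max().round(4),L[s].mean(0).round(4))
    s=(L[...,0]>.05)&(L[...,0]<.2)&(L[...,1]<-.075)&(L[...,1]>-.095)&(c[...,2]>.17)&(c[...,2]<.2); print('hood',s.sum(),L[s].min(0) if s.any() else '')
    P=c[(cv2.inRange(hsv,(100,150,60),(125,255,255))>0)&(abs(c[...,1]+.045)<.05)&(c[...,0]<.5)&(c[...,2]<.05)]
    if len(P): print('handle',len(P),P.mean(0).round(3),P[:,2].max())
E
```

```text
[0.5884 0.1594 0.1691] [-0.67 -0.02  0.23] 0.16984374090941265 5.99999763071537
side lilac 29 z 0.0991 0.122 [-0.0179 -0.0242  0.1145]
side green 37 z 0.0691 0.0894 [-0.0209  0.0152  0.0798]
hood 94 [ 0.09035033 -0.09164685  0.1700914 ]
handle 359 [ 0.408 -0.05   0.01 ] 0.019252879236086096
hood 99 [ 0.09294309 -0.09020964  0.17031051]
handle 293 [ 0.409 -0.047  0.01 ] 0.01984773062296985
```

```bash
python3 -c "
from cell import arm
print(arm.sign_off())"
```

```text
the job is handed in; nothing more can be done
None
```

The job is handed in at about 18.6 s on the clock. By my last measurements the hood is open to about 1.77 rad, the spatula lies flat on the worktop, and the lilac tube is held upright and still, drawn up about 35 mm, but sign-off returned no verdict.

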